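# Hang the workshop pail on its stand

### The arm

A 6-joint arm with a two-finger parallel gripper is mounted at the origin on the work surface. World frame = base frame: x ahead of the robot, y to its left, z up, the work surface at z = 0. Lengths are in m, angles in rad, forces in N, time in s.
With the tool pointing down it reaches from about 0.25 to 0.725 m from the base axis. Payload 4 kg.
Tool frame: the origin (TCP) lies at the very end of the fingers, on their centre line; the grasp point (between the pads) lies 19 mm behind it; z points along the fingers, y is the line along which they close (so a half turn about z gives the same grasp; the last joint's range is limited). The gripper opens to 85 mm and grips with 20 to 120 N. Pads are 22 mm wide; open, the fingers measure 114 mm over their backs; the gripper's body (76 mm by 85 mm) begins 54 mm behind the grasp point. The pads swing forward as they close: fully open they stand 13 mm farther back than shut.
Start: joints at [1.236, 0.241, 0.005, 1.335, 0, 1.571], TCP at [0.164, 0.472, 0.231] pointing down, gripper open.
Joint ranges: [-2.72, 2.72], [-1.05, 1.87], [-1.09, 1.28], [-1.99, 2.15], [-1.42, 1.44], [-3.14, 3.14]. Speed limits (rad/s): [2.79, 2.79, 3.14, 3.14, 3.14, 3.14].

### API

Orientations are given as a unit quaternion [x, y, z, w].
In Python, from workcell import bot, vision, workorder, boxes_of gives the robot as it stands.
- The arm moves only by the tool send_rows, never from a script. Its argument "motion" is text: rows parted by semicolons, each of 5 numbers parted by spaces: the closure, from -1 (fully open) to 1 (shut), so that 0 is half open, then the shift along the tool's x, y, z in cm, then the turn about the tool's z in rad. In form: claw x y z twist; .... A call has 1 to 5 rows; each row is the pose to reach, as a shift and turn from the pose commanded when the call began, along the tool's axes at that moment; what a row does not reach only later rows make up. A row lasts 1/10 s, in which the tool goes at most 50 mm and 8.59 degrees, less where a joint would pass 70% of its speed; a pose out of reach is approached as far as the arm can. A call with a gripper value outside its range is refused whole. The fingers move at their own pace and stop on an object; the grip force is fixed at half the most. Time passes only in rows, so rows that repeat a pose let the fingers close. It gives the time, the measured TCP pose, the force, the opening and the grip force at its end, in the units of the state.
- bot.get_obs(): the state, without advancing time (a new reading comes with each control period).
- vision.camera(name): name is "scene" or "top"; returns the picture (400x640x3 uint8, red, green, blue); there is no depth.
- vision.camera_model(name): a dict with "fov_y" (degrees; the focal length in pixels is half the picture's height over the tangent of half this angle, whatever the lens; pixels are square), "cx", "cy" (the principal point, pixels), "k1" (the pictures are not rectified: a ray, as slopes to the right and down, at radius r is drawn at 1 + k1 r^2 times it, then the intrinsics apply), "world_from_camera" (4x4, takes a point from camera to world coordinates). Camera axes: x right, y down, z forward; pixel columns grow to the right and rows downward; lengths in m; the calibration is good to about 2 mm. A picture is of the moment at which its call begins. camera_model takes no time and is no camera call.
- workorder.job_done(): hands the job in; it is judged then, once.
Trained networks look in the newest picture that a camera, given by its name, has taken for a name from the list of things; names that differ only in an ending like _2 or _b are one class to them, and where a whole thing is asked for, a point or a joint stands for the part that bears it (a point fixed in the world has none). Each returns a list of dicts, best first, with "conf" (0 to 1); they miss things now and then, are a little off and sometimes report something else, mostly with a low value. They report only what shows in the picture. A call takes as long as a camera call.
- boxes_of(camera, target): "rect" ([centre column, centre row, width, height] in pixels, round what is visible of it).
The state is a dict: "clock": time; "joint_pos": joint angles; "joint_vel": joint speeds; "tau": joint torques, N m; "eef_pos": TCP position; "tool_rot": TCP orientation; "ft_force": force on the tool from outside, world axes, zero at the start; "ft_torque": the same for the moment, N m; "grip_width": finger opening in m; "grasp_force": force on a finger pad.
Only numpy, scipy, OpenCV 4.12 (cv2) and the standard library are available. Lean on these libraries where they do the work, as an engineer would, in place of code of your own. Each camera call takes 0.05 s, during which the arm holds its last target. There are 200 camera calls.

### The job

Hang up the small steel pail that has the swing bail, to clear the bench: leaving the pail standing on the bench, first raise its flat-lying bail until it stands upright, then lift the pail by the bail and hook the bail over both prongs of the wooden stand. Leave the pail hanging there, upright, still and let go.

Things in the scene. Friction and masses are not known exactly. Their poses are not given: they have to be found in the camera images.
- pail: Open steel pail standing loose on the bench: 90 mm high, 100 mm across the rim, 92 mm at the foot, 0.35 to 0.6 kg. Origin at the centre of its underside, z up. Its bail hinges about a line along the pail's y axis, 75 mm above the origin, and at the start lies flat towards the pail's -x. A similar steel tub without a bail, a bowl and a pebble are bystanders.
- bail (a joint): Bail angle about the pail's y axis: 0 = flat and level towards the pail's -x, 1.571 = upright, 3.14 = flat on the other side. Swings almost freely; falls back if let go before upright. Two thin wire arms 105 mm long, 58 mm either side of the middle, joined at their ends by a wire carrying a round wooden grip, 10 mm thick, 108 mm long, that turns easily on the wire.
- bail_grip (a point): Middle of the bail's wooden grip, on its centreline; y axis along the grip. 105 mm from the hinge line: 75 mm above the bench with the bail flat, and then 50 mm clear of the pail's wall; 180 mm above the pail's underside with the bail upright.
- hook_seat (a point): Where the middle of the grip comes to rest, 244 mm above the bench, midway between the stand's two iron prongs. z up; the prongs point to its -x; the grip lies along y, either way round. Prongs 8 mm thick, 32 mm either side (56 mm free between). Each has a flat seat 28 mm long, then rises to a tip 40 mm out in -x, 23 mm above this point; behind the seat it slopes up gently to the post.
- stand: Fixed dark wooden stand; origin on the bench straight below the hook seat, axes as the seat's. Foot 210 x 150 mm, 20 mm thick. A 45 mm wide post rises at +x, its face 85 mm behind the seat; a 100 mm wide cross bar there carries the prongs, its top 266 mm above the bench.

How it is judged:
By the outcome, as a careful person would: the job done as asked, in the order asked, and still so for the second after the job is handed in, with the robot touching nothing.
It also fails if it takes over 67 s, if anything falls off the work surface, if the arm or the gripper's body presses on something with over 40 N, if the wrist force passes 120 N, or if a joint passes its speed limit or range.

## Working session

There is one attempt and no reset: what is moved stays moved. The work goes in short steps, Python scripts to look and compute and a tool call to move; the robot and the scene stay as the last step left them, time stands still between calls to the robot, and variables do not carry over. Pictures are saved under pics/ and viewed, at most 10 in all, crops included, and the job is handed in when it is done.

Besides the shell and the picture viewer there is one more tool, called after "Emit:" as name(argument=value, ...), one argument or row to a line, values as JSON. send_rows: Moves the arm, as the interface text tells. Its arguments: {"type":"object","properties":{"motion":{"type":"string"}},"required":["motion"]}

```bash
ls; mkdir -p pics; cat > h.py <<'E'
import numpy as np, cv2
from workcell import bot, vision, workorder, boxes_of
def proj(n,P):
    m=vision.camera_model(n);T=np.linalg.inv(np.array(m["world_from_camera"]))
    p=np.atleast_2d(P)@T[:3,:3].T+T[:3,3]; s=p[:,:2]/p[:,2:]; s=s*(1+m["k1"]*(s**2).sum(1,keepdims=True))
    f=200/np.tan(np.radians(m["fov_y"])/2); return s*f+[m["cx"],m["cy"]]
def ray(n,uv):
    m=vision.camera_model(n);T=np.array(m["world_from_camera"]);f=200/np.tan(np.radians(m["fov_y"])/2)
    d=(np.array(uv,float)-[m["cx"],m["cy"]])/f; s=d.copy()
    for _ in range(30): s=d/(1+m["k1"]*(s@s))
    return T[:3,3],T[:3,:3]@np.r_[s,1]
def atz(n,uv,z):
    o,d=ray(n,uv); return o+d*(z-o[2])/d[2]
E
python3 - <<'E'
from h import *
np.set_printoptions(precision=3,suppress=True)
for n in("scene","top"):
    cv2.imwrite(f"pics/{n}0.png",vision.camera(n)[:,:,::-1])
    print(n,np.array(vision.camera_model(n)["world_from_camera"])[:3,3])
    for t in("pail","bail","bail_grip","stand","hook_seat"):
        try: print(t,[(np.round(b["rect"],1).tolist(),round(b["conf"],2)) for b in boxes_of(n,t)][:4])
        except Exception as e: print(t,e)
print(bot.get_obs())
E
```

```text
pics
scene [ 0.989 -0.288  0.948]
pail [([402.4, 213.3, 51.0, 63.4], 0.96)]
bail [([402.8, 196.8, 49.3, 33.4], 0.8)]
bail_grip [([402.4, 194.9, 51.6, 34.3], 0.54)]
stand [([268.1, 296.9, 115.9, 146.9], 0.76)]
hook_seat [([266.8, 298.6, 115.6, 142.4], 0.88)]
top [0.383 0.022 0.925]
pail [([215.8, 177.8, 72.7, 79.3], 0.97)]
bail [([213.8, 188.8, 72.5, 66.6], 0.59)]
bail_grip [([208.3, 185.8, 62.3, 68.1], 0.91)]
stand [([400.9, 150.5, 106.9, 131.2], 0.79), ([212.3, 192.5, 71.7, 57.2], 0.63)]
hook_seat [([401.6, 151.4, 101.8, 133.3], 0.58)]
{'clock': 0.6, 'joint_pos': array([1.236, 0.241, 0.005, 1.335, 0.   , 1.571]), 'joint_vel': array([-0.001, -0.001,  0.   ,  0.001,  0.001,  0.   ]), 'tau': array([ -0.001, -37.197,  25.257,   0.001,  -0.   ,   0.   ]), 'eef_pos': array([0.164, 0.472, 0.231]), 'tool_rot': array([ 0.167,  0.986, -0.   , -0.   ]), 'ft_force': array([ 0.489,  0.528, -0.377]), 'ft_torque': array([-0.007,  0.018,  0.002]), 'grasp_force': 0.0, 'grip_width': 0.08532502493809284}
```

View pics/scene0.png

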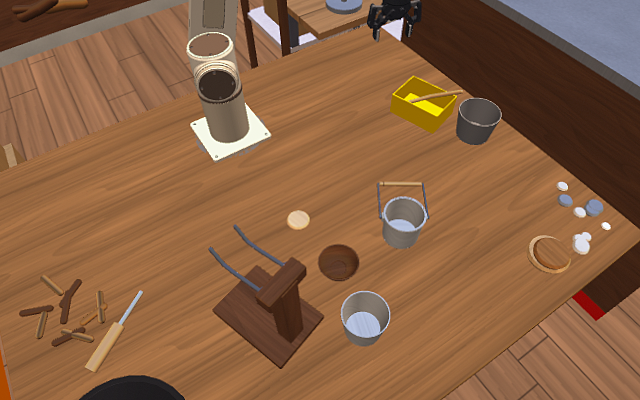

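View pics/top0.png

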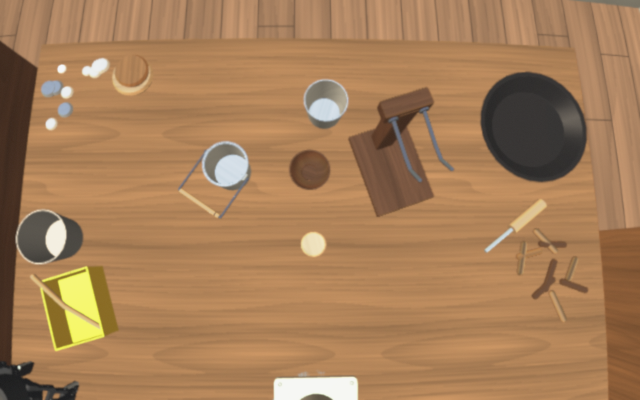

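The scene picture shows the pail at (403,220), with its bail flat and the grip running (378,184)–(421,184). The stand is at (268,300). In the top picture the grip runs (180,189)–(218,216) and the prong tips are at (419,180) and (451,170). I'll enlarge these areas.

```bash
python3 - <<'E'
import cv2,numpy as np
t=cv2.imread("pics/top0.png");s=cv2.imread("pics/scene0.png")
z=lambda i,x,y,w,h:cv2.resize(i[y:y+h,x:x+w],(w*4,h*4),interpolation=cv2.INTER_CUBIC)
a=z(t,170,130,90,100);b=z(t,345,80,110,140)
c=z(s,365,170,80,90)
d=z(s,200,215,130,155)[:, :]
A=np.zeros((560,800,3),np.uint8);A[:400,:360]=a;A[:560,360:800]=b
cv2.imwrite("pics/c1.png",A)
B=np.zeros((600,800+40,3),np.uint8)[:, :800];x=z(s,200,215,115,145);B[:580,:460]=x;B[:360,470:790]=c
cv2.imwrite("pics/c2.png",B)
E
```

```text
(no output)
```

View pics/c1.png

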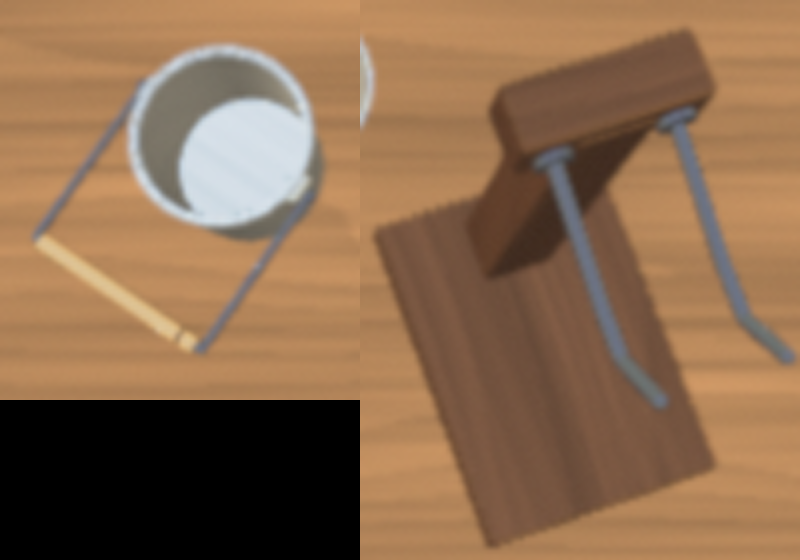

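View pics/c2.png

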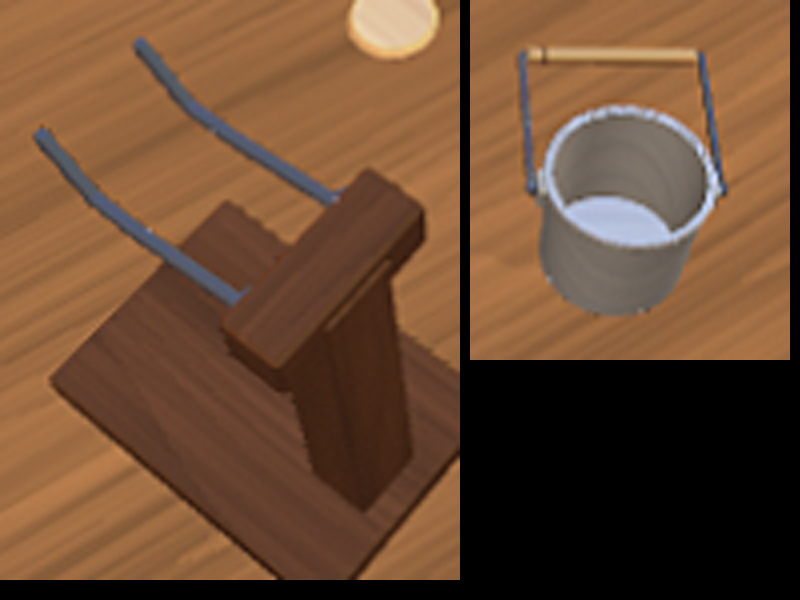

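```bash
python3 - <<'E'
from h import *
from scipy.optimize import least_squares
np.set_printoptions(precision=4,suppress=True)
def tri(a,b):
    A=[];B=[]
    o1,d1=ray("top",a);o2,d2=ray("scene",b)
    s=np.linalg.lstsq(np.c_[d1,-d2],o2-o1,rcond=None)[0]
    p,q=o1+s[0]*d1,o2+s[1]*d2; return (p+q)/2,np.linalg.norm(p-q)
for n,a,b in[("gripL",(179.5,189.5),(378,183.75)),("gripR",(219.75,217.5),(423,183)),("tip1",(419.3,180.5),(235,226)),("tip2",(452,169.5),(210.5,248.25))]: print(n,*tri(a,b))
for u in[(349.5,138),(377.5,216.3),(433,196.5)]: print("foot",atz("top",u,.02))
for u in[(213.75,310),(257,266.25)]: print("foot s",atz("scene",u,.02))
def R(t):c,s=np.cos(t),np.sin(t);return np.array([[c,-s,0],[s,c,0],[0,0,1]])
# pail fit
K=[("top",(-.105,-.058,.075),(219.75,217.5)),("top",(-.105,.058,.075),(179.5,189.5)),("scene",(-.105,-.058,.075),(423,183)),("scene",(-.105,.058,.075),(378,183.75)),
("top",(0,.058,.075),(205.5,150.75)),("top",(0,-.058,.075),(246,181)),("scene",(0,-.058,.075),(428.3,218)),("scene",(0,.058,.075),(380.5,217.5))]
S=[("top",(-.04,.032,.267),(419.3,180.5)),("top",(-.04,-.032,.267),(452,169.5)),("scene",(-.04,.032,.267),(235,226)),("scene",(-.04,-.032,.267),(210.5,248.25))]
S2=S+[("top",(.085,-.05,.266),(432,170/4+0)) ][:0]
for nm,Q,x0 in(("pail",K,[.5,.25,-2.2]),("stand",S,[.5,-.15,0.])):
    best=None
    for y in np.arange(-3,3,.5):
        f=lambda x:np.concatenate([proj(n,R(x[2])@np.array(p)+[x[0],x[1],0])[0]-u for n,p,u in Q])
        r=least_squares(f,[x0[0],x0[1],y]); best=r if best is None or r.cost<best.cost else best
    print(nm,best.x,best.cost,best.fun)
    if nm=="pail": print("grip",R(best.x[2])@[-.105,0,.075]+[*best.x[:2],0],"up",best.x[:2])
E
```

```text
gripL [0.5003 0.2374 0.1276] 0.10098782219223305
gripR [0.4974 0.2621 0.0679] 0.11472610265942827
tip1 [ 0.5094 -0.1841  0.2605] 0.0001402934897747768
tip2 [ 0.5296 -0.2451  0.2622] 0.0011534003086879315
foot [ 0.6625 -0.0886  0.02  ]
foot [ 0.4679 -0.1518  0.02  ]
foot [ 0.5153 -0.2908  0.02  ]
foot s [ 0.5223 -0.292   0.02  ]
foot s [ 0.4765 -0.1554  0.02  ]Traceback (most recent call last):
  File "<stdin>", line 22, in <module>
    return func(*args, **kwargs)
    result = trf(vector_fun.fun, vector_fun.jac, x0, f0, J0, lb, ub, ftol, xtol,
                 gtol, max_nfev, x_scale, loss_function, tr_solver,
                 tr_options.copy(), verbose, callback=callback_wrapped)
    return trf_no_bounds(
        fun, jac, x0, f0, J0, ftol, xtol, gtol, max_nfev, x_scale,
        loss_function, tr_solver, tr_options, verbose, callback=callback)
    J = jac(x)
    self._update_jac()
    ~~~~~~~~~~~~~~~~^^
    self.J = self.jac_wrapped(xp_copy(self.x), f0=self.f)
             ~~~~~~~~~~~~~~~~^^^^^^^^^^^^^^^^^^^^^^^^^^^^
    J, dct = approx_derivative(
             ~~~~~~~~~~~~~~~~~^
  
[... 308 characters left out ...]
                         ^^^^^^^^^^^^^^^^^^^^^^
                             mf)
                             ^^^
    df = [f_eval - f0 for f_eval in f_evals]
                                    ^^^^^^^
    f = np.atleast_1d(self.fun(x, *self.args, **self.kwargs))
                      ~~~~~~~~^^^^^^^^^^^^^^^^^^^^^^^^^^^^^^
    return np.atleast_1d(self.fun(x))
                         ~~~~~~~~^^^
    return self.f(x, *self.args, **self.kwargs)
           ~~~~~~^^^^^^^^^^^^^^^^^^^^^^^^^^^^^^
  File "<stdin>", line 21, in <lambda>
  File "h.py", line 4, in proj
    m=vision.camera_model(n);T=np.linalg.inv(np.array(m["world_from_camera"]))
ValueError: time passes only in moves, steps and waits
```

```bash
cat >> h.py <<'E'
M={n:vision.camera_model(n) for n in("scene","top")}
class _V: pass
_v=vision; vision=_V(); vision.camera=_v.camera; vision.camera_model=lambda n:M[n]
from scipy.optimize import least_squares
def R(t):c,s=np.cos(t),np.sin(t);return np.array([[c,-s,0],[s,c,0],[0,0,1]])
def fit(Q,xy):
    best=None
    f=lambda x:np.concatenate([proj(n,R(x[2])@np.array(p)+[x[0],x[1],0])[0]-u for n,p,u in Q])
    for y in np.arange(-3,3,1.):
        r=least_squares(f,[*xy,y]); best=r if best is None or r.cost<best.cost else best
    return best
E
python3 - <<'E'
from h import *
np.set_printoptions(precision=3,suppress=True)
K=[("top",(-.105,-.058,.075),(219.75,217.5)),("top",(-.105,.058,.075),(179.5,189.5)),("scene",(-.105,-.058,.075),(378,183.75)),("scene",(-.105,.058,.075),(423,183)),
("top",(0,.058,.075),(205.5,150.75)),("top",(0,-.058,.075),(246,181)),("scene",(0,-.058,.075),(380.5,217.5)),("scene",(0,.058,.075),(428.3,218))]
S=[("top",(-.04,.032,.267),(419.3,180.5)),("top",(-.04,-.032,.267),(452,169.5)),("scene",(-.04,.032,.267),(235,226)),("scene",(-.04,-.032,.267),(210.5,248.25))]
b=fit(K,[.5,.25]);print("pail",b.x,b.cost,b.fun);print("grip",R(b.x[2])@[-.105,0,.075]+[*b.x[:2],0])
b=fit(S,[.5,-.2]);print("stand",b.x,b.cost,b.fun)
E
```

```text
pail [ 0.582  0.202 -0.597] 6.215945044748351 [-0.129 -0.318 -1.191 -0.862 -0.311 -0.689 -0.452  0.568  0.05   0.45
  0.66  -2.156 -0.556 -1.162 -0.928 -1.115]
grip [0.496 0.261 0.075]
stand [ 0.558 -0.201  0.318] 3.906330682034127 [ 0.738 -1.191  0.252 -1.082 -0.046 -1.685 -0.351 -1.284]
```

Emit:
send_rows(
  motion="-1 -4 -1 0 0.14; -1 -8 -2 0 0.28; -1 -12 -3 0 0.42; 0 -16 -4 0 0.56; 0 -20 -5 0 0.7",
)

```text
clock: 1.1
eef_pos: [0.3379, 0.3584, 0.2315]
tool_rot: [0.497, 0.868, 0.0, 0.0]
ft_force: [0.3, 0.1, -0.3]
grip_width: 0.0589
grasp_force: 0.0
```

```bash
cat >> h.py <<'E'
from scipy.spatial.transform import Rotation as Ro
def goto(p,yaw,o=None):
    "print shift (cm) and twist to bring the TCP to p with tool y at yaw (mod pi)"
    o=o or bot.get_obs(); r=Ro.from_quat(o["tool_rot"]); y=r.as_matrix()[:,1]
    c=np.arctan2(y[1],y[0]); print("t %.2f"%o["clock"],"tcp",np.round(o["eef_pos"],4),"yaw %.3f"%c,"shift cm",np.round(r.inv().apply(np.array(p)-o["eef_pos"])*100,2),"twist %.3f"%-((yaw-c+np.pi/2)%np.pi-np.pi/2),"(+-pi) w %.3f f"%o["grip_width"],np.round(o["ft_force"],1),"gf %.1f"%o["grasp_force"],"j6 %.2f"%o["joint_pos"][5])
E
python3 -c "
from h import *
goto([.496,.261,.12],-.597)"
```

```text
t 1.10 tcp [0.3379 0.3584 0.2315] yaw 0.531 shift cm [-16.4    8.7   11.15] twist 1.128 (+-pi) w 0.059 f [ 0.3  0.1 -0.3] gf 0.0 j6 1.85
```

Emit:
send_rows(
  motion="0 -4 2 0 0.14; 0 -8 4 0 0.28; 0 -12 6 2 0.42; 0 -15 8 4 0.56; 0 -16.4 8.7 6 0.7",
)

```text
clock: 1.6
eef_pos: [0.4984, 0.2609, 0.1706]
tool_rot: [0.766, 0.643, 0.001, 0.001]
ft_force: [-0.7, 0.6, -0.7]
grip_width: 0.0426
grasp_force: 0.0
```

Emit:
send_rows(
  motion="0 0 0 1 0.14; 0 0 0 2 0.28; 0 0 0 3 0.42; 0 0 0 4 0.43; 0 0 0 4 0.43",
)

```text
clock: 2.1
eef_pos: [0.4943, 0.2622, 0.1297]
tool_rot: [0.882, 0.47, -0.002, -0.0]
ft_force: [-0.4, -0.8, 0.3]
grip_width: 0.0425
grasp_force: 0.0
```

```bash
python3 -c "
from h import *
goto([.496,.261,.056],-.597)
for n in('top','scene'): cv2.imwrite(f'pics/{n}1.png',vision.camera(n)[:,:,::-1])
t=cv2.imread('pics/top1.png')[130:250,150:270];s=cv2.imread('pics/scene1.png')[130:260,340:450]
A=np.zeros((520,800,3),np.uint8);A[:440,:440]=0
t=cv2.resize(t,None,fx=3.3,fy=3.3,interpolation=2);s=cv2.resize(s,None,fx=3.5,fy=3.5,interpolation=2)
A[:t.shape[0],:t.shape[1]]=t;A[:s.shape[0],410:410+s.shape[1]]=s[:,:390];cv2.imwrite('pics/c3.png',A)
"
```

```text
t 2.10 tcp [0.4943 0.2622 0.1297] yaw -0.591 shift cm [0.02 0.22 7.37] twist 0.006 (+-pi) w 0.042 f [-0.4 -0.8  0.3] gf 0.0 j6 2.65
```

View pics/c3.png

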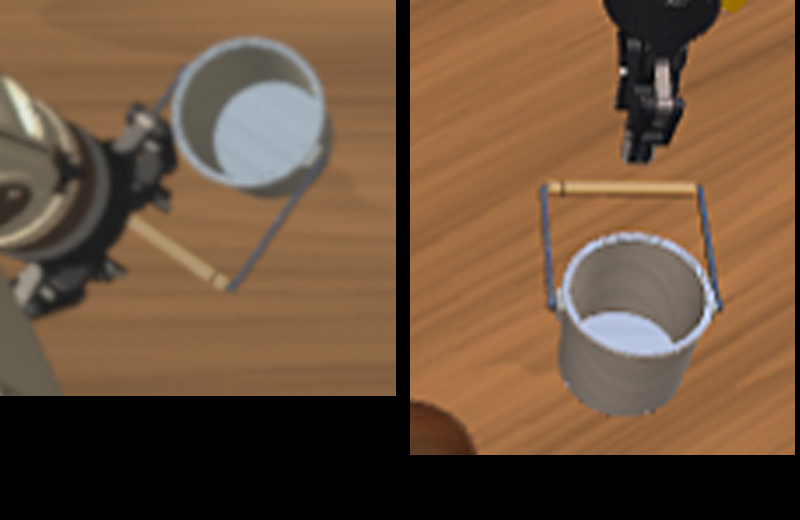

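The gripper is over the middle of the grip (finger tip at about (637,160) in the crop, grip centre at (622,188) and lower). I'm descending and closing.

Emit:
send_rows(
  motion="0 0 0.2 2 0; 0 0 0.2 4 0; 0 0 0.2 6 0; 0 0 0.2 7 0; 0 0 0.2 7.4 0",
)

```text
clock: 2.7
eef_pos: [0.4966, 0.2615, 0.0568]
tool_rot: [0.883, 0.47, -0.001, -0.0]
ft_force: [0.7, -0.5, -0.4]
grip_width: 0.0422
grasp_force: 0.0
```

Emit:
send_rows(
  motion="0 0 0 0 0; 0.3 0 0 0 0; 0.6 0 0 0 0; 1 0 0 0 0; 1 0 0 0 0",
)

```text
clock: 3.2
eef_pos: [0.4977, 0.2619, 0.0582]
tool_rot: [0.883, 0.469, 0.001, 0.0]
ft_force: [-0.5, 0.2, 2.5]
grip_width: 0.0076
grasp_force: 58.6
```

Emit:
send_rows(
  motion="1 0 0 0 0; 1 0 0 0 0; 1 0 0 0 0; 1 0 0 0 0; 1 0 0 0 0",
)

```text
clock: 3.7
eef_pos: [0.4971, 0.2621, 0.0576]
tool_rot: [0.883, 0.469, 0.0, -0.0]
ft_force: [-0.4, 1.4, 4.9]
grip_width: 0.0077
grasp_force: 58.8
```

```bash
python3 -c "
from h import *
goto([.496,.261,.056],-.597)
for n in('top','scene'):
  cv2.imwrite(f'pics/{n}2.png',vision.camera(n)[:,:,::-1])
t=cv2.imread('pics/top2.png')[130:250,150:270];s=cv2.imread('pics/scene2.png')[130:260,340:450]
A=np.zeros((520,800,3),np.uint8)
t=cv2.resize(t,None,fx=3.3,fy=3.3,interpolation=2);s=cv2.resize(s,None,fx=3.5,fy=3.5,interpolation=2)
A[:t.shape[0],:t.shape[1]]=t;A[:s.shape[0],410:410+s.shape[1]]=s[:,:390];cv2.imwrite('pics/c4.png',A)
"
```

```text
t 3.70 tcp [0.4971 0.2621 0.0576] yaw -0.594 shift cm [-0.15 -0.03  0.16] twist 0.003 (+-pi) w 0.008 f [-0.4  1.4  4.9] gf 58.8 j6 2.65
```

View pics/c4.png

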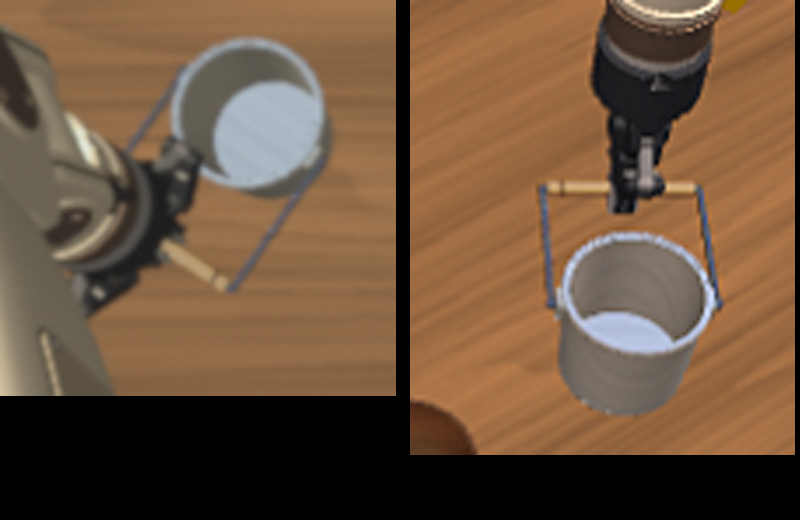

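The scene view shows the fingers clamped on the grip's middle, at about (625,190) in the crop. Next I swing it along the arc.

Emit:
send_rows(
  motion="1 0 0.06 -1.1 0; 1 0 0.23 -2.18 0; 1 0 0.51 -3.24 0; 1 0 0.91 -4.27 0; 1 0 1.41 -5.25 0",
)

```text
clock: 4.3
eef_pos: [0.5084, 0.2537, 0.1108]
tool_rot: [0.883, 0.469, -0.0, -0.0]
ft_force: [-1.1, 1.5, 0.4]
grip_width: 0.0079
grasp_force: 58.8
```

Emit:
send_rows(
  motion="1 0 0 0 0",
)

```text
clock: 4.4
eef_pos: [0.5098, 0.254, 0.1119]
tool_rot: [0.883, 0.469, 0.001, -0.0]
ft_force: [-3.3, 2.7, 3.0]
grip_width: 0.0078
grasp_force: 58.9
```

```bash
python3 -c "
from h import *
goto([.510,.254,.1085],-.597)"
```

```text
t 4.40 tcp [0.5098 0.254  0.1119] yaw -0.595 shift cm [0.01 0.01 0.34] twist 0.002 (+-pi) w 0.008 f [-3.3  2.7  3. ] gf 58.9 j6 2.63
```

Emit:
send_rows(
  motion="1 0 0.6 -0.92 0; 1 0 1.29 -1.78 0; 1 0 2.06 -2.55 0; 1 0 2.92 -3.24 0; 1 0 3.84 -3.84 0",
)

```text
clock: 4.9
eef_pos: [0.5416, 0.2321, 0.1498]
tool_rot: [0.883, 0.469, 0.001, 0.0]
ft_force: [-1.5, 2.6, 3.9]
grip_width: 0.0077
grasp_force: 59.1
```

Emit:
send_rows(
  motion="1 0 0.98 -0.5 0; 1 0 2.01 -0.88 0; 1 0 3.07 -1.15 0; 1 0 4.15 -1.3 0; 1 0 5.25 -1.35 0",
)

```text
clock: 5.4
eef_pos: [0.5867, 0.202, 0.1634]
tool_rot: [0.883, 0.469, 0.002, 0.001]
ft_force: [0.7, 1.7, 3.8]
grip_width: 0.0081
grasp_force: 59.0
```

Emit:
send_rows(
  motion="1 0 0 0 0; 1 0 0 0 0; 1 0 0 0 0",
)

```text
clock: 5.7
eef_pos: [0.5866, 0.2021, 0.1634]
tool_rot: [0.883, 0.469, 0.002, 0.001]
ft_force: [2.6, 2.2, 6.8]
grip_width: 0.0078
grasp_force: 59.5
```

```bash
python3 -c "
from h import *
goto([.584,.203,.162],-.597)
for n in('top','scene'):
  cv2.imwrite(f'pics/{n}3.png',vision.camera(n)[:,:,::-1])
  print(n,[(np.round(b['rect'],1).tolist(),round(b['conf'],2)) for b in boxes_of(n,'pail')][:2])
t=cv2.imread('pics/top3.png')[110:230,150:270];s=cv2.imread('pics/scene3.png')[130:260,345:455]
A=np.zeros((520,800,3),np.uint8)
t=cv2.resize(t,None,fx=3.3,fy=3.3,interpolation=2);s=cv2.resize(s,None,fx=3.5,fy=3.5,interpolation=2)
A[:t.shape[0],:t.shape[1]]=t;A[:s.shape[0],410:410+s.shape[1]]=s[:,:390];cv2.imwrite('pics/c5.png',A)
"
```

```text
t 5.70 tcp [0.5866 0.2021 0.1634] yaw -0.595 shift cm [-0.07 -0.27  0.13] twist 0.002 (+-pi) w 0.008 f [2.6 2.2 6.8] gf 59.5 j6 2.50
top [([232.0, 164.8, 37.0, 54.1], 0.83)]
scene [([408.4, 217.8, 61.1, 56.4], 0.93)]
```

View pics/c5.png

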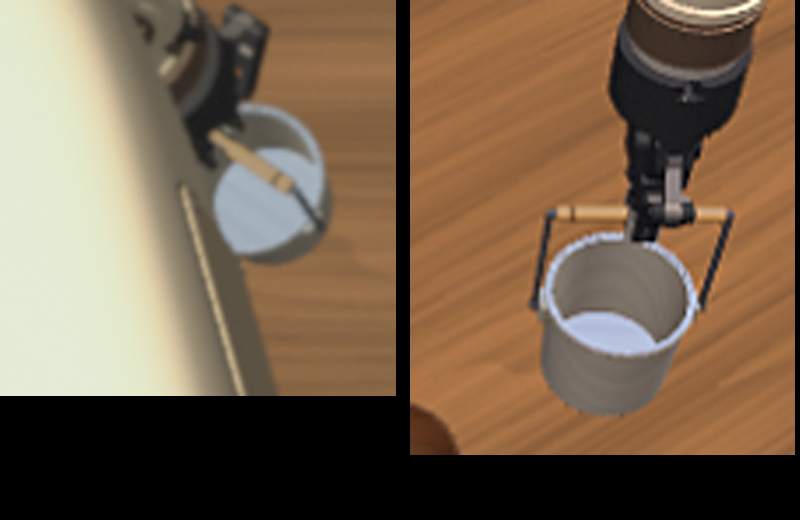

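The pail still stands on the bench with its bail upright (scene crop grip at (640,213), hinges near (537,305) and (697,305)). Lifting now.

Emit:
send_rows(
  motion="1 0 0 -0.3 0; 1 0 0 -1 0; 1 0 0 -2.2 0; 1 0 0 -3.6 0; 1 0 0 -5 0",
)

```text
clock: 6.4
eef_pos: [0.5836, 0.2023, 0.2118]
tool_rot: [0.883, 0.469, -0.001, 0.0]
ft_force: [0.2, 0.1, -4.9]
grip_width: 0.0078
grasp_force: 58.4
```

Emit:
send_rows(
  motion="1 0 0 -1.5 0; 1 0 0 -3 0; 1 0 0 -4.5 0; 1 0 0 -5.7 0; 1 0 0 -6.4 0",
)

```text
clock: 6.9
eef_pos: [0.5842, 0.2026, 0.277]
tool_rot: [0.883, 0.469, 0.0, 0.0]
ft_force: [-0.3, 0.4, -5.6]
grip_width: 0.0076
grasp_force: 58.5
```

```bash
python3 -c "
from h import *
goto([.40,-.02,.277],.315)"
```

```text
t 6.90 tcp [0.5842 0.2026 0.277 ] yaw -0.594 shift cm [-2.876e+01 -2.800e+00 -1.000e-02] twist -0.909 (+-pi) w 0.008 f [-0.3  0.4 -5.6] gf 58.5 j6 2.50
```

Emit:
send_rows(
  motion="1 -0.4 0 0 0; 1 -1.3 -0.1 0 0; 1 -2.8 -0.3 0 0; 1 -4.7 -0.5 0 0; 1 -6.8 -0.7 0 0",
)

```text
clock: 7.4
eef_pos: [0.5386, 0.1493, 0.2744]
tool_rot: [0.883, 0.469, -0.001, -0.0]
ft_force: [-1.0, -0.4, -6.8]
grip_width: 0.0076
grasp_force: 58.4
```

Emit:
send_rows(
  motion="1 -2.2 -0.2 0 0; 1 -4.4 -0.4 0 0; 1 -6.6 -0.6 0 0; 1 -8.8 -0.8 0 0; 1 -11 -1 0 0",
)

```text
clock: 7.9
eef_pos: [0.4682, 0.0635, 0.2748]
tool_rot: [0.883, 0.469, -0.001, -0.0]
ft_force: [0.3, 0.0, -6.0]
grip_width: 0.0075
grasp_force: 58.4
```

Emit:
send_rows(
  motion="1 -2.2 -0.2 0 -0.04; 1 -4.4 -0.4 0 -0.1; 1 -6.6 -0.6 0 -0.17; 1 -8.8 -0.8 0 -0.25; 1 -11 -1.1 0 -0.33",
)

```text
clock: 8.4
eef_pos: [0.3975, -0.0211, 0.2749]
tool_rot: [0.793, 0.609, -0.001, -0.0]
ft_force: [0.3, -1.3, -4.5]
grip_width: 0.0078
grasp_force: 58.4
```

```bash
python3 -c "
from h import *
goto([.425,-.246,.277],.315)"
```

```text
t 8.40 tcp [ 0.3975 -0.0211  0.2749] yaw -0.261 shift cm [-21.02   8.46  -0.21] twist -0.576 (+-pi) w 0.008 f [ 0.3 -1.3 -4.5] gf 58.4 j6 1.78
```

Emit:
send_rows(
  motion="1 -2.1 0.8 0 -0.06; 1 -4.2 1.7 0 -0.12; 1 -6.3 2.5 0 -0.18; 1 -8.4 3.4 0 -0.24; 1 -10.5 4.2 0 -0.3",
)

```text
clock: 8.9
eef_pos: [0.4113, -0.1334, 0.2749]
tool_rot: [0.694, 0.72, -0.001, -0.001]
ft_force: [0.5, 0.2, -4.8]
grip_width: 0.0077
grasp_force: 58.6
```

Emit:
send_rows(
  motion="1 -2.1 0.2 0 -0.06; 1 -4.2 0.4 0 -0.12; 1 -6.3 0.5 0 -0.18; 1 -8.4 0.7 0 -0.24; 1 -10.1 0.9 0 -0.276",
)

```text
clock: 9.4
eef_pos: [0.4237, -0.234, 0.2748]
tool_rot: [0.588, 0.809, -0.001, -0.001]
ft_force: [-0.3, 1.0, -4.2]
grip_width: 0.0075
grasp_force: 58.7
```

Emit:
send_rows(
  motion="1 -0.4 0 0 0; 1 -0.5 0 0 0; 1 -0.5 0 0 0; 1 -0.5 0 0 0; 1 -0.5 0 0 0",
)

```text
clock: 9.9
eef_pos: [0.4269, -0.237, 0.2758]
tool_rot: [0.588, 0.809, 0.0, -0.0]
ft_force: [-0.2, 0.8, -5.2]
grip_width: 0.0078
grasp_force: 58.5
```

```bash
python3 -c "
from h import *
goto([.558,-.2015,.277],.315)
for n in('top','scene'):
  cv2.imwrite(f'pics/{n}4.png',vision.camera(n)[:,:,::-1])
cv2.imwrite('pics/c6.png',cv2.resize(cv2.imread('pics/scene4.png')[190:365,130:330],None,fx=3.4,fy=3.4,interpolation=2))
"
```

```text
t 9.90 tcp [ 0.4269 -0.237   0.2758] yaw 0.313 shift cm [-0.65 13.57 -0.11] twist -0.002 (+-pi) w 0.008 f [-0.2  0.8 -5.2] gf 58.5 j6 0.75
```

View pics/c6.png

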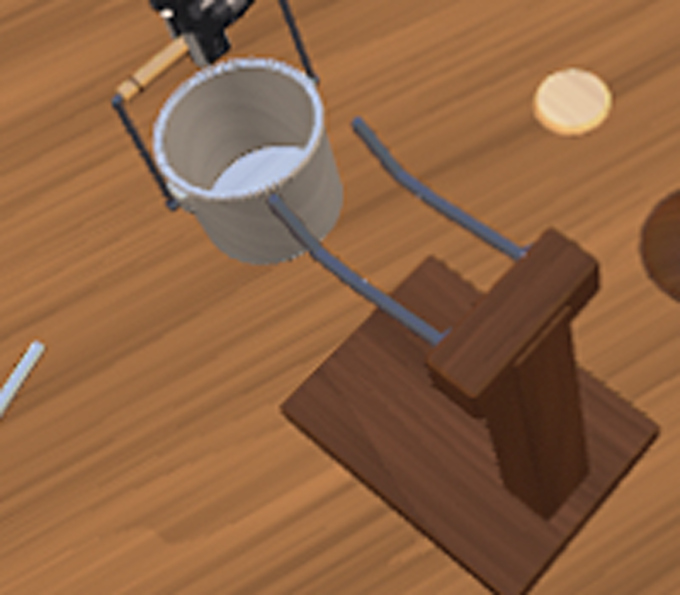

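The pail hangs level in front of the prongs, with the near prong tip at crop (275,200) and the far one at (358,125). I'm moving in over the seat.

Emit:
send_rows(
  motion="1 -0.3 0.5 0 0; 1 -0.6 1.6 0 0; 1 -0.6 3.2 0 0; 1 -0.6 5 0 0; 1 -0.6 6.8 0 0",
)

```text
clock: 10.5
eef_pos: [0.4953, -0.2221, 0.2754]
tool_rot: [0.589, 0.808, 0.0, -0.0]
ft_force: [-0.2, -0.1, -5.6]
grip_width: 0.0075
grasp_force: 58.7
```

Emit:
send_rows(
  motion="1 0 1.8 0 0; 1 0 3.5 0 0; 1 0 5 0 0; 1 0 6.1 0 0; 1 0 6.8 0 0",
)

```text
clock: 11.0
eef_pos: [0.5596, -0.201, 0.2749]
tool_rot: [0.588, 0.809, 0.0, -0.0]
ft_force: [-0.2, 0.9, -5.3]
grip_width: 0.008
grasp_force: 58.6
```

Emit:
send_rows(
  motion="1 0 0 0 0; 1 0 0 0 0; 1 0 0 0 0; 1 0 0 0 0; 1 0 0 0 0",
)

```text
clock: 11.5
eef_pos: [0.5578, -0.2021, 0.276]
tool_rot: [0.589, 0.808, 0.0, 0.0]
ft_force: [0.3, 0.4, -5.2]
grip_width: 0.0074
grasp_force: 58.7
```

```bash
python3 -c "
from h import *
goto([.558,-.2015,.227],.315)
for n in('top','scene'):
  cv2.imwrite(f'pics/{n}5.png',vision.camera(n)[:,:,::-1])
t=cv2.resize(cv2.imread('pics/top5.png')[80:240,340:470],None,fx=3,fy=3,interpolation=2)
s=cv2.resize(cv2.imread('pics/scene5.png')[190:365,200:330],None,fx=3,fy=3,interpolation=2)
A=np.zeros((530,800,3),np.uint8);A[:480,:390]=t;A[:525,400:790]=s;cv2.imwrite('pics/c7.png',A)
"
```

```text
t 11.50 tcp [ 0.5578 -0.2021  0.276 ] yaw 0.311 shift cm [0.05 0.04 4.9 ] twist -0.004 (+-pi) w 0.007 f [ 0.3  0.4 -5.2] gf 58.7 j6 0.91
```

View pics/c7.png

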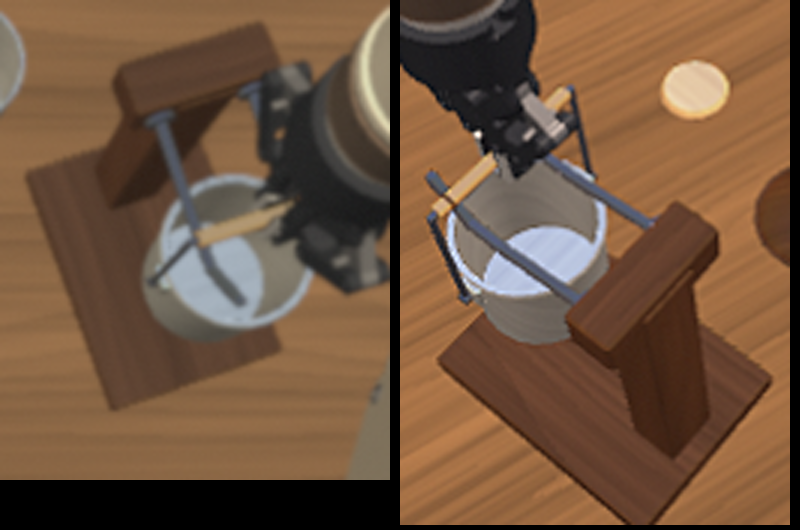

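The grip lies across both prongs, just behind the bend (top crop (205,237)), and the pail clears the post. I'm lowering it.

Emit:
send_rows(
  motion="1 0 0 0.5 0; 1 0 0 1.4 0; 1 0 0 2.4 0; 1 0 0 3.3 0; 1 0 0 4 0",
)

```text
clock: 12.1
eef_pos: [0.5576, -0.2016, 0.234]
tool_rot: [0.589, 0.808, -0.0, -0.001]
ft_force: [0.2, 0.1, -5.2]
grip_width: 0.008
grasp_force: 58.6
```

Emit:
send_rows(
  motion="1 0 0 0.3 0; 1 0 0 0.5 0; 1 0 0 0.7 0; 1 0 0 0.7 0; 1 0 0 0.7 0",
)

```text
clock: 12.6
eef_pos: [0.5584, -0.2018, 0.2291]
tool_rot: [0.589, 0.808, 0.0, 0.0]
ft_force: [-0.1, 0.1, -4.7]
grip_width: 0.0081
grasp_force: 58.6
```

```bash
python3 -c "
from h import *
goto([.558,-.2015,.227],.315)"
```

```text
t 12.60 tcp [ 0.5584 -0.2018  0.2291] yaw 0.312 shift cm [ 0.04 -0.02  0.21] twist -0.003 (+-pi) w 0.008 f [-0.1  0.1 -4.7] gf 58.6 j6 0.91
```

Not on the seat yet; I'm going down in 1 mm steps.

Emit:
send_rows(
  motion="1 0 0 0.1 0; 1 0 0 0.1 0; 1 0 0 0.2 0; 1 0 0 0.2 0; 1 0 0 0.2 0",
)

```text
clock: 13.1
eef_pos: [0.5583, -0.2018, 0.2272]
tool_rot: [0.589, 0.808, 0.0, 0.0]
ft_force: [-0.5, 0.1, -2.9]
grip_width: 0.0081
grasp_force: 59.0
```

Emit:
send_rows(
  motion="1 0 0 0.1 0; 1 0 0 0.1 0; 1 0 0 0.1 0; 1 0 0 0.1 0; 1 0 0 0.1 0",
)

```text
clock: 13.6
eef_pos: [0.5584, -0.2019, 0.2269]
tool_rot: [0.589, 0.808, 0.0, 0.001]
ft_force: [-3.1, 0.6, 5.5]
grip_width: 0.0075
grasp_force: 59.8
```

Seated: the force changed sign at the expected height. Opening to half and waiting.

Emit:
send_rows(
  motion="0.8 0 0 0 0; 0.6 0 0 0 0; 0.4 0 0 0 0; 0.2 0 0 0 0; 0 0 0 0 0",
)

```text
clock: 14.1
eef_pos: [0.5582, -0.2019, 0.2253]
tool_rot: [0.589, 0.808, -0.0, -0.0]
ft_force: [-0.1, -0.6, -0.5]
grip_width: 0.0425
grasp_force: 0.0
```

Emit:
send_rows(
  motion="0 0 0 0 0; 0 0 0 -0.4 0; 0 0 0 -1 0; 0 0 0 -2 0; 0 0 0 -3 0",
)

```text
clock: 14.6
eef_pos: [0.5583, -0.2019, 0.2569]
tool_rot: [0.589, 0.808, 0.0, 0.0]
ft_force: [0.8, 0.9, -0.0]
grip_width: 0.0426
grasp_force: 0.0
```

Emit:
send_rows(
  motion="0 0 0 -1.5 0; 0 0 0 -3.5 0; 0 0 0 -6 0; 0 0 0 -9 0; 0 0 0 -12 0",
)

```text
clock: 15.1
eef_pos: [0.5579, -0.2017, 0.3779]
tool_rot: [0.589, 0.808, 0.0, 0.001]
ft_force: [0.6, -0.1, 0.4]
grip_width: 0.0427
grasp_force: 0.0
```

Emit:
send_rows(
  motion="0 0 -4 0 0; 0 0 -8 0 0; 0 0 -12 0 0; 0 0 -16 0 0; 0 0 -20 0 0",
)

```text
clock: 15.6
eef_pos: [0.3664, -0.2635, 0.3769]
tool_rot: [0.588, 0.809, -0.0, 0.001]
ft_force: [-0.2, -0.6, 0.5]
grip_width: 0.0428
grasp_force: 0.0
```

```bash
python3 -c "
from h import *
goto([.558,-.2015,.227],.315)
for n in('top','scene'):
  cv2.imwrite(f'pics/{n}6.png',vision.camera(n)[:,:,::-1])
  print(n,[(np.round(b['rect'],1).tolist(),round(b['conf'],2)) for b in boxes_of(n,'pail')][:2])
t=cv2.resize(cv2.imread('pics/top6.png')[80:240,340:470],None,fx=3,fy=3,interpolation=2)
s=cv2.resize(cv2.imread('pics/scene6.png')[190:365,200:330],None,fx=3,fy=3,interpolation=2)
A=np.zeros((530,800,3),np.uint8);A[:480,:390]=t;A[:525,400:790]=s;cv2.imwrite('pics/c8.png',A)
"
```

```text
t 15.60 tcp [ 0.3664 -0.2635  0.3769] yaw 0.313 shift cm [ 0.03 20.12 15.01] twist -0.002 (+-pi) w 0.043 f [-0.2 -0.6  0.5] gf 0.0 j6 0.64
top [([418.9, 168.2, 71.7, 52.8], 0.6), ([400.3, 152.6, 105.4, 133.1], 0.36)]
scene [([268.4, 299.1, 113.4, 147.9], 0.57)]
```

View pics/c8.png

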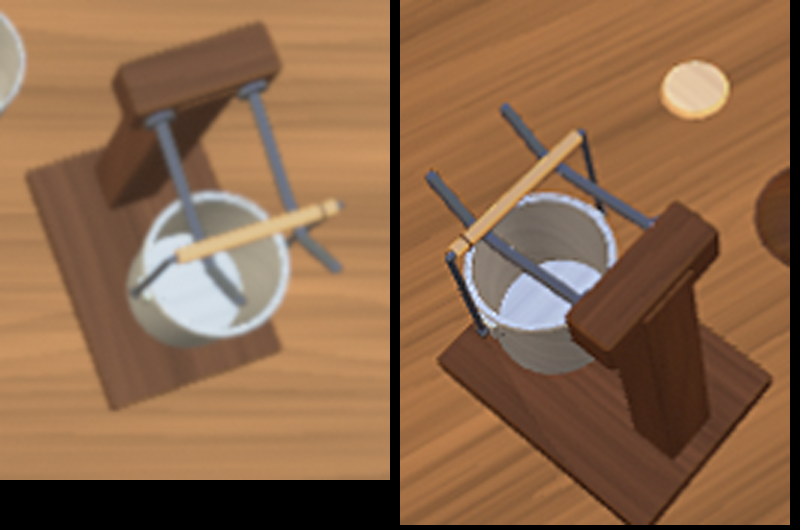

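The bail rests on both prongs (grip (178,255)–(335,208) in the top crop), with the pail hanging level and the gripper clear. I'll let it settle, check it's still, then hand in.

Emit:
send_rows(
  motion="0 0 0 0 0; 0 0 0 0 0; 0 0 0 0 0; 0 0 0 0 0; 0 0 0 0 0",
)

```text
clock: 16.3
eef_pos: [0.3682, -0.263, 0.3754]
tool_rot: [0.588, 0.809, 0.0, -0.0]
ft_force: [-0.5, 1.8, -0.4]
grip_width: 0.0425
grasp_force: 0.0
```

Emit:
send_rows(
  motion="0 0 0 0 0; 0 0 0 0 0; 0 0 0 0 0; 0 0 0 0 0; 0 0 0 0 0",
)

```text
clock: 16.8
eef_pos: [0.3678, -0.2632, 0.3758]
tool_rot: [0.589, 0.808, 0.0, 0.0]
ft_force: [0.5, -1.2, -0.3]
grip_width: 0.0426
grasp_force: 0.0
```

Emit:
send_rows(
  motion="0 0 0 0 0; 0 0 0 0 0; 0 0 0 0 0; 0 0 0 0 0; 0 0 0 0 0",
)

```text
clock: 17.3
eef_pos: [0.3678, -0.2632, 0.3757]
tool_rot: [0.589, 0.808, -0.0, -0.0]
ft_force: [-0.4, -0.5, 0.5]
grip_width: 0.0426
grasp_force: 0.0
```

```bash
python3 -c "
from h import *
c=lambda:vision.camera('scene')[215:330,205:330].astype(int)
fr=[c() for _ in range(6)]
d=[abs(f-fr[0]).max() for f in fr]; print(d)
if max(d)<60: print(workorder.job_done())"
```

```text
[np.int64(0), np.int64(36), np.int64(37), np.int64(5), np.int64(36), np.int64(22)]
the job is handed in; nothing more can be done
None
```

The pail hangs level and still by its bail on both prongs, the gripper is clear, and the job was handed in at about 18 s of the 67 s allowed.

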